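# Pack the slide-top spice chest

## Task

Pack the spice chest away: stand every spice jar that is out on the worktop left of the chest upright in a well of the chest, one to a well, and close the chest with its own sliding lid. The lid lies in the rack with a stack of tubs on it: slide it out from under the rail by its pull so that the tubs stay stacked and standing in the rack, without lifting them off, then run it into the chest's grooves and force it over the brass ridge until it is fully home and the ridge has sprung up behind it. Leave the mill, the shaker and the mug alone.

Things in the scene. Friction and masses are not known exactly. Their poses are not given: they have to be found in the camera images.
- chest: Open wooden slide-top spice chest, fixed, 270 x 124 mm, 138 mm high. Origin on its underside; x along its length from the low entry end (x = -138 mm) to the far end (x = +132), z up. Inside x = -118 to +118, y = -50 to +50. Below z = 70 mm it is fitted with four wells in a row for jars, centred on x = -90, -30, +30, +90, y = 0, each 56 (x) by 60 mm (y); well floor at z = 8 mm.
- entry (a point): Middle of the outer edge of the entry wall's top (chest x = -138, y = 0, z = 122 mm). The last 20 mm of the chest here (x = -138 to -118) is an open landing at z = 122 mm, without lips, on which the lid's front edge can be laid before it is pushed under the lips.
- groove_end (a point): Middle of the far end of the lid grooves (chest x = +124, y = 0, z = 122 mm), where the lid stops. The grooves run in the inner faces of the side walls from x = -118, with rounded starts: floor at z = 122, lip from z = 132.5 to 138 mm, lips at y = +-50, groove bottoms at y = +-56 mm (2 mm play each side of the lid, 2.5 mm above it).
- ridge (a joint): Springy rounded brass ridge, 82 mm long, across the entry wall's top at chest x = -130 mm, 4 mm proud of z = 122 mm. Value: metres it is pressed down, 0 = up, 0.0042 at most; 2.4 N start it, 7 N press it flat. The lid is forced over it; once the lid is home it springs up behind the lid's rear edge and keeps it shut.
- lid: The chest's sliding lid: wooden panel 247 mm long (x = -123.5 to +123.5), 108 mm wide, 8 mm thick, 0.15 kg; origin at the centre of its underside, z up. The rounded front edge (+x) goes in first; the batten pull stands near the rear edge. It starts flat in the rack, front half under the tubs, rear half out below the rail. Home: chest x = 0, y = 0, z = 122 mm, x axes alike.
- pull (a point): Centre of the lid's batten pull (lid x = -109.5, y = 0, z = 18 mm). The batten is 16 mm along the lid's x, 56 mm along its y and 20 mm high, standing on the panel's top face (lid z = 8 to 28 mm).
- rack: Low dark wooden rack, fixed, 146 mm deep (x = -80 to +66 mm), 268 mm wide (y), sides to 92 mm; front faces -x, origin under it; base board 6 mm thick. A steel rod, 8 mm thick, crosses the front at x = -59, z = 30 mm, with 20 mm free below it: the lid passes under it when drawn to -x, the tubs do not and are held back by it. Back board at x = +56 mm.
- dip_pot: Flat white round pot, 90 mm diameter, 32 mm high, 0.14 kg: bottom of the stack, standing on the lid, behind the rack's rail. Origin at the centre of its underside.
- yogurt_tub: Round tub, 72 mm diameter, 70 mm high, 0.13 kg, standing loose on the flat white pot. Origin at the centre of its underside.
- small_pot: Small flat round pot, 67 mm diameter, 24 mm high, 0.06 kg, standing loose on the tub. Origin at the centre of its underside.
- pepper_mill: Turned wooden pepper mill, 58 mm diameter, 170 mm high, standing in the rack beside the stack; leave it. Origin under it.
- shaker: Small salt shaker, 44 mm diameter, 90 mm high, standing in the rack; leave it. Origin under it.
- mug: Orange mug, 81 mm diameter with a handle, 101 mm high, standing to the left; leave it. Origin under it.
- jar_a: Spice jar, square body, red cap, body 45 mm wide, 106 mm high, 0.11 kg, standing on the worktop to the left of the chest (may be absent). Origin at the centre of its underside, z up. Its round cap takes the top 20 mm and is 44 mm across.
- jar_b: Round spice jar, white cap, body 40 mm wide, 109 mm high, 0.11 kg, standing on the worktop to the left of the chest (may be absent). Origin at the centre of its underside, z up. Its round cap takes the top 20 mm and is 40 mm across.
- jar_c: Round spice jar, black cap, body 40 mm wide, 105 mm high, 0.11 kg, standing on the worktop to the left of the chest (may be absent). Origin at the centre of its underside, z up. Its round cap takes the top 20 mm and is 40 mm across.
- jar_d: Spice jar, square body, yellow cap, body 45 mm wide, 100 mm high, 0.11 kg, standing on the worktop to the left of the chest (may be absent). Origin at the centre of its underside, z up. Its round cap takes the top 20 mm and is 44 mm across.

How it is judged:
By the outcome, as a careful person would: the job done as asked, in the order asked, and still so for the second after the job is handed in, with the robot touching nothing.
Of jar_a, jar_b, jar_c, jar_d only 3 to 4 are there at a start; the rules pass over those that are not, and their reading is None.
At some moment in a run one of lid may be knocked a few centimetres aside while the robot is not near it.
It also fails if it takes over 184 s, if anything falls off the work surface, if the arm or the gripper's body presses on something with over 40 N, if the wrist force passes 120 N, or if a joint passes its speed limit or range.

## Robot

A 6-joint arm with a two-finger parallel gripper is mounted at the origin on a cart in front of the work surface, level with it; the furniture and walls round the work are solid. World frame = base frame: x ahead of the robot, y to its left, z up, the work surface at z = 0. Lengths are in m, angles in rad, forces in N, time in s.
With the tool pointing down it reaches from about 0.25 to 0.775 m from the base axis. Payload 4 kg.
Tool frame: the origin (TCP) lies at the very end of the fingers, on their centre line; the grasp point (between the pads) lies 19 mm behind it (robot.tcp_to_grasp is the distance from the TCP to the grasp point, in m); z points along the fingers, y is the line along which they close (so a half turn about z gives the same grasp; the last joint's range is limited). The gripper opens to 94 mm and grips with 3 to 60 N. Pads are 16 mm wide; open, the fingers measure 119 mm over their backs; the gripper's body (75 mm by 177 mm) begins 78 mm behind the grasp point.
Start: joints at [1.203, 0.087, 1.371, -0, 1.684, -0.103], TCP at [0.144, 0.531, 0.206] pointing down, gripper open.
Joint ranges: [-3.1, 3.1], [-0.76, 2.03], [0.27, 2.55], [-1.08, 4.22], [0.17, 2.65], [-2.57, 2.57]. Speed limits (rad/s): [2.79, 2.79, 3.14, 3.14, 3.14, 3.14].

## Interface

Orientations are given as [roll, pitch, yaw] about the fixed x, y, z axes, in that order (R = Rz(yaw) Ry(pitch) Rx(roll)).
In Python, from bench import robot gives the robot as it stands.
- The arm moves only by the shell command python3 nudge.py 'ROWS'. ROWS is one flat JSON list of numbers that holds 1 to 20 rows one after another, with no inner brackets; each row has 5 numbers: the finger opening in m, then dx, dy, dz in units of 25 mm, then a turn about the tool's z in rad; each row shifts and turns the commanded pose from where the row before left it, along the tool's axes as they then stand; what a row does not reach is not made up. A row lasts 1/12 s, in which the tool goes at most 0.0417 m and 0.125 rad, less where a joint would pass 70% of its speed; a pose out of reach is approached as far as the arm can. The fingers move at their own pace and stop on an object; the grip force is fixed at half the most. Time passes only in rows, so rows that do not move let the fingers close. It prints the time, the measured TCP pose, the force, the opening and the grip force at its end. Input that does not fit is refused with a message, and nothing moves.
- robot.get_obs(): the state, without advancing time (a new reading comes with each control period).
- robot.snapshot(name): name is "scene" or "top"; returns a dict with "color" (384x512x3 uint8, blue, green, red), "fx", "fy", "cx", "cy" (pixels), "extrinsics" (4x4, takes a point from world to camera coordinates). Camera axes: x right, y down, z forward; pixel columns grow to the right and rows downward; lengths in m; the calibration is good to about 2 mm. A picture is of the moment at which its call begins. There is no depth.
- robot.close_job(): hands the job in; it is judged then, once.
The state is a dict: "time": time; "joint_positions": joint angles; "qvel": joint speeds; "joint_torque": joint torques, N m; "tool_pos": TCP position; "ee_rot": TCP orientation; "wrist_force": force on the tool from outside, world axes, zero at the start; "wrist_torque": the same for the moment, N m; "width": finger opening in m; "finger_force": force on a finger pad.
Only numpy, scipy, OpenCV 4.12 (cv2) and the standard library are available. Lean on these libraries where they do the work, as an engineer would, in place of code of your own. Each camera call takes 0.05 s, during which the arm holds its last target. There are 200 camera calls.

## Working session

There is one attempt and no reset: what is moved stays moved. The work goes in short steps, Python scripts to look and compute and a shell command to move; the robot and the scene stay as the last step left them, time stands still between calls to the robot, and variables do not carry over. Pictures are saved under pics/ and viewed, at most 14 in all, crops included, and the job is handed in when it is done.

```bash
ls; mkdir -p pics
python3 - <<'E'
from bench import robot
import cv2,numpy as np
o=robot.get_obs();print(o)
for n in("scene","top"):
    s=robot.snapshot(n);cv2.imwrite(f"pics/{n}0.png",s["color"])
    print(n,s["fx"],s["fy"],s["cx"],s["cy"]);print(np.round(s["extrinsics"],4).tolist())
E
```

```text
bench.py
nudge.py
pics
{'time': 0.0, 'joint_positions': array([ 1.20286065e+00,  8.79438340e-02,  1.37222775e+00, -1.57845356e-05,
        1.68360948e+00, -1.03114427e-01]), 'qvel': array([ 1.37096890e-03,  1.03494506e-03,  1.18922798e-03, -1.44131388e-05,
        1.10513957e-03,  5.41651022e-05]), 'joint_torque': array([ 5.22477694e-04, -3.40182137e+01, -3.02426684e+01,  7.17410585e-02,
        3.29829566e-02, -1.48295908e-04]), 'tool_pos': array([0.1437749 , 0.53030885, 0.20432374]), 'ee_rot': array([-3.13941426e+00, -2.09651692e-04,  2.87676941e+00]), 'wrist_force': array([0.83074484, 0.35635914, 0.44848182]), 'wrist_torque': array([ 0.00098952,  0.01723211, -0.02290873]), 'finger_force': 0.0, 'width': 0.09431200143875594}
scene 495.74585466223294 495.74585466223294 261.51835194469476 186.48368283852454
[[0.9999, 0.0087, 0.0118, -0.5048], [0.0146, -0.6773, -0.7355, 0.116], [0.0016, 0.7356, -0.6774, 1.4757], [0.0, 0.0, 0.0, 1.0]]
top 388.9293627857886 388.9293627857886 258.8133002613342 194.3986876240264
[[-0.0135, -0.9999, -0.0029, 0.0758], [-0.9967, 0.0137, -0.0797, 0.5341], [0.0797, 0.0018, -0.9968, 1.2103], [0.0, 0.0, 0.0, 1.0]]
```
View pics/scene0.png

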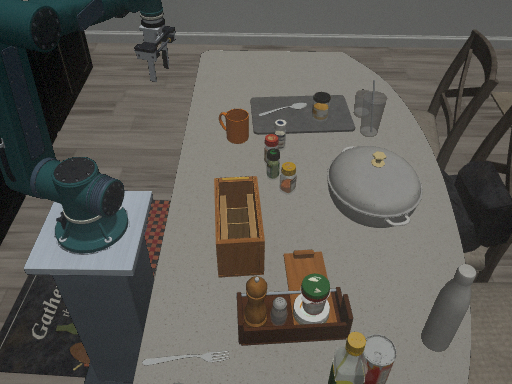

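View pics/top0.png

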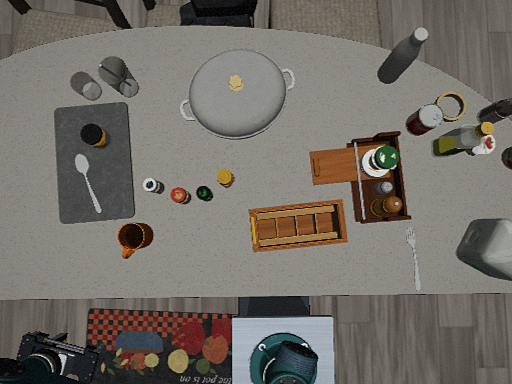

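Run:
```python
import cv2,numpy as np
s=cv2.imread("pics/scene0.png");t=cv2.imread("pics/top0.png")
a=cv2.resize(s[80:280,205:355],None,fx=3,fy=3,interpolation=cv2.INTER_CUBIC)[:600]
cv2.imwrite("pics/c1.png",a)
b=cv2.resize(t[115:260,70:430],(800,322),interpolation=cv2.INTER_CUBIC);cv2.imwrite("pics/c2.png",b)
```

View pics/c1.png

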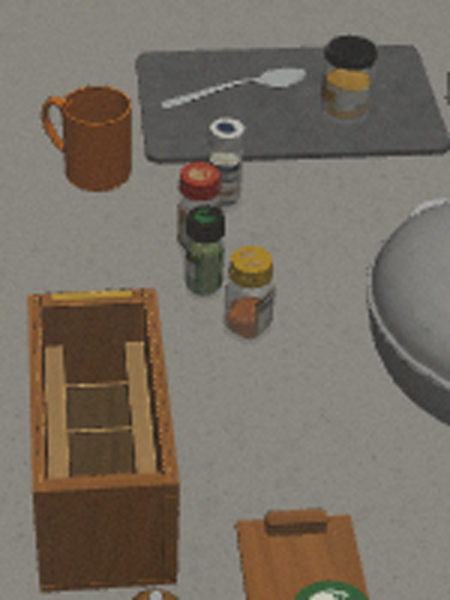

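View pics/c2.png

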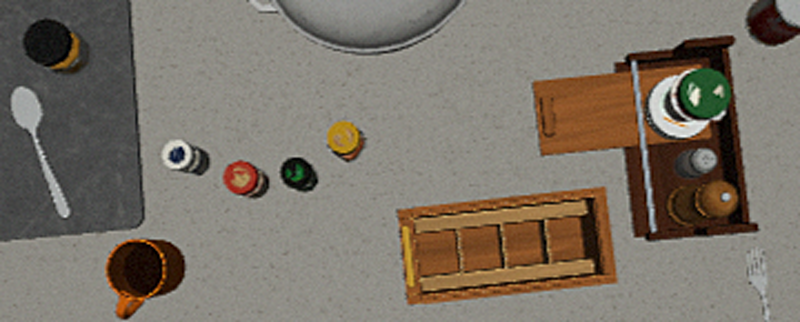

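```bash
cat > h.py <<'E'
import cv2,numpy as np
from bench import robot
def cams(): return {n:robot.snapshot(n) for n in("scene","top")}
def ray(s,uv):
    E=s["extrinsics"];R=E[:3,:3];c=-R.T@E[:3,3]
    d=R.T@np.array([(uv[0]-s["cx"])/s["fx"],(uv[1]-s["cy"])/s["fy"],1]);return c,d/np.linalg.norm(d)
def plane(s,uv,z):
    c,d=ray(s,uv);return c+d*(z-c[2])/d[2]
def tri(s1,u1,s2,u2):
    (c1,d1),(c2,d2)=ray(s1,u1),ray(s2,u2)
    A=[np.eye(3)-np.outer(d,d) for d in(d1,d2)]
    p=np.linalg.solve(A[0]+A[1],A[0]@c1+A[1]@c2)
    return p,np.linalg.norm(np.cross(d1,p-c1))*2
def proj(s,p):
    q=s["extrinsics"][:3,:3]@p+s["extrinsics"][:3,3];return np.array([q[0]/q[2]*s["fx"]+s["cx"],q[1]/q[2]*s["fy"]+s["cy"]])
def blob(s,win,lo,hi):
    x0,x1,y0,y1=win;m=np.zeros(s["color"].shape[:2],np.uint8)
    m[y0:y1,x0:x1]=cv2.inRange(cv2.cvtColor(s["color"],cv2.COLOR_BGR2HSV),np.array(lo),np.array(hi))[y0:y1,x0:x1]
    c=cv2.findContours(m,cv2.RETR_EXTERNAL,cv2.CHAIN_APPROX_NONE)[0]
    return max(c,key=cv2.contourArea)
def cen(c):
    m=cv2.moments(c);return np.array([m["m10"]/m["m00"],m["m01"]/m["m00"]])
def go(p,yaw):
    "turn and tool-frame shift from the measured pose to TCP p, tool down"
    o=robot.get_obs();y0=o["ee_rot"][2];t=(y0-yaw+np.pi/2)%np.pi-np.pi/2
    y=y0-t;d=np.array(p)-o["tool_pos"]
    X=np.array([np.cos(y),np.sin(y)]);Y=np.array([np.sin(y),-np.cos(y)])
    print("turn %.3f dx %.4f dy %.4f dz %.4f"%(t,X@d[:2],Y@d[:2],-d[2]),"j6",o["joint_positions"][5].round(2),"tcp",o["tool_pos"].round(4),"yaw",y0.round(3),"w",o["width"].round(4))
E
python3 - <<'E'
from h import *
S=cams();s,t=S["scene"],S["top"]
H=[cv2.cvtColor(x["color"],cv2.COLOR_BGR2HSV) for x in(s,t)]
for n,p in dict(lid=(335,168),lid2=(325,160),chestrim=(347,220),inside=(300,225),batten=(315,166),tbl=(290,170)).items(): print(n,H[1][p[1],p[0]])
R=dict(yellow=((275,302,160,178),(215,236,166,188),(18,120,90),(32,255,255)),
red=((260,282,130,152),(168,192,184,206),(170,120,70),(179,255,255)),
black=((264,284,146,164),(192,216,182,203),(0,0,0),(179,255,62)),
white=((272,290,116,130),(140,165,176,196),(0,0,150),(179,60,255)))
for n,(a,b,lo,hi) in R.items():
    ca,cb=blob(s,a,lo,hi),blob(t,b,lo,hi)
    p,e=tri(s,cen(ca),t,cen(cb));print(n,p.round(4),round(e,4),cen(ca).round(1),cen(cb).round(1),cv2.contourArea(ca),cv2.contourArea(cb),cv2.boundingRect(cb))
def rim(win,z,lo=(0,70,20),hi=(25,255,255)):
    c=blob(t,win,lo,hi);r=cv2.minAreaRect(c);P=np.array([plane(t,u,z) for u in cv2.boxPoints(r)])
    print(P.round(4).tolist(),P.mean(0).round(4),np.linalg.norm(P[1]-P[0]),np.linalg.norm(P[2]-P[1]),[np.arctan2(*(P[i+1]-P[i])[[1,0]]).round(4) for i in(0,1)])
rim((240,352,193,256),.138)
rim((305,349,140,195),.014)
ca=blob(s,(210,268,172,186),(20,100,80),(32,255,255));cb=blob(t,(245,262,205,255),(20,100,80),(32,255,255))
for c in(ca,cb):print(cv2.contourArea(c),cv2.minAreaRect(c))
print("ridge",tri(s,cen(ca),t,cen(cb)))
E
```

```text
lid [ 13 177 137]
lid2 [ 13 190 141]
chestrim [ 27  20 143]
inside [ 13 171 125]
batten [ 13 177 138]
tbl [ 17  16 144]
yellow [0.5864 0.1719 0.0914] 0.0028 [289.  167.4] [224.1 176.4] 110.0 147.5 (217, 170, 15, 14)Traceback (most recent call last):
  File "<stdin>", line 11, in <module>
  File "h.py", line 22, in cen
    m=cv2.moments(c);return np.array([m["m10"]/m["m00"],m["m01"]/m["m00"]])
                                      ~~~~~~~~^~~~~~~~~
ZeroDivisionError: float division by zero
```

```bash
cat > m.py <<'E'
from h import *
S=cams();s,t=S["scene"],S["top"]
R=dict(yellow=((275,302,160,178),(215,236,166,188),(18,120,90),(32,255,255)),
red=((260,282,130,152),(168,192,184,206),(0,140,90),(10,255,255)),
black=((264,284,146,164),(192,216,182,203),(0,0,0),(179,255,62)),
white=((272,290,116,130),(140,165,176,196),(0,0,150),(179,60,255)))
for n,(a,b,lo,hi) in R.items():
    ca,cb=blob(s,a,lo,hi),blob(t,b,lo,hi)
    p,e=tri(s,cen(ca),t,cen(cb));print(n,p.round(4),round(e,4),cen(ca).round(1),cen(cb).round(1),cv2.contourArea(ca),cv2.contourArea(cb),cv2.boundingRect(cb))
def rim(win,z,lo=(0,70,20),hi=(25,255,255)):
    c=blob(t,win,lo,hi);r=cv2.minAreaRect(c);P=np.array([plane(t,u,z) for u in cv2.boxPoints(r)])
    print(P.round(4).tolist(),P.mean(0).round(4),np.linalg.norm(P[1]-P[0]),np.linalg.norm(P[2]-P[1]),[np.arctan2(*(P[i+1]-P[i])[[1,0]]).round(4) for i in(0,1)])
rim((240,352,193,256),.138)
rim((305,349,140,195),.014)
ca=blob(s,(210,268,172,186),(20,100,80),(32,255,255));cb=blob(t,(245,262,205,255),(20,100,80),(32,255,255))
for c in(ca,cb):print(cv2.contourArea(c),cv2.minAreaRect(c))
print("ridge",tri(s,cen(ca),t,cen(cb)))
E
python3 m.py
```

```text
yellow [0.5861 0.1719 0.0922] 0.0022 [288.8 167.2] [224.  176.4] 105.0 146.5 (217, 170, 15, 14)
red [0.5325 0.3085 0.1027] 0.0012 [271.3 137.7] [177.7 194.4] 66.5 147.0 (171, 188, 15, 14)
black [0.5368 0.2315 0.0941] 0.0033 [273.  154.4] [204.1 193.2] 116.5 164.0 (196, 186, 17, 15)
white [0.5664 0.3938 0.1049] 0.0057 [281.7 122.2] [148.8 184.1] 8.0 123.5 (142, 178, 14, 13)
[[0.4856, 0.0994, 0.138], [0.5115, -0.1716, 0.138], [0.3866, -0.1813, 0.138], [0.3611, 0.0873, 0.138]] [ 0.4362 -0.0415  0.138 ] 0.27223251982858593 0.1252877307651768 [np.float64(-1.4757), np.float64(-3.0638)]
[[0.6855, -0.0936, 0.014], [0.698, -0.2207, 0.014], [0.5756, -0.2302, 0.014], [0.5633, -0.1041, 0.014]] [ 0.6306 -0.1622  0.014 ] 0.12769107354982143 0.12274712198572643 [np.float64(-1.4729), np.float64(-3.0641)]
25.5 ((235.0, 178.0), (2.0, 26.0), 90.0)
44.5 ((253.2475128173828, 229.97525024414062), (26.26898193359375, 2.885607957839966), 84.2894058227539)
ridge (array([0.42477131, 0.08580362, 0.12098177]), np.float64(0.0006046585746963925))
```

```bash
cat > P.py <<'E'
import numpy as np
Y=1.6656;a=-1.476;u=np.array([np.cos(a),np.sin(a)]);v=np.array([-u[1],u[0]]);O=np.array([.4365,-.0445])
def ch(x,y,z):return np.r_[O+x*u+y*v,z]
E
python3 nudge.py '[0.094, 0, 0, 0, 0.121, 0.094, 0, 0, 0, 0.121, 0.094, 0, 0, 0, 0.121, 0.094, 0, 0, 0, 0.121, 0.094, 0, 0, 0, 0.121, 0.094, 0, 0, 0, 0.121, 0.094, 0, 0, 0, 0.121, 0.094, 0, 0, 0, 0.121, 0.094, 0, 0, 0, 0.121, 0.094, 0, 0, 0, 0.121]'
python3 - <<'E'
from h import *;from P import *
t=robot.snapshot("top")
for n,c,z in(("y",(224,176.4),.093),("r",(177.7,194.4),.1),("b",(204.1,193.2),.098),("w",(148.8,184.1),.103)):print(n,plane(t,c,z).round(4))
go(plane(t,(224,176.4),.093)*[1,1,0]+[0,0,.2],Y)
E
```

```text
time: 1.13
tool_pos: [0.1439, 0.5308, 0.2054]
ee_rot: [-3.142, 0.0, 1.661]
wrist_force: [-0.1, -0.4, 0.5]
width: 0.094
finger_force: 0.0
y [0.5849 0.1719 0.093 ]
r [0.5321 0.3089 0.1   ]
b [0.5348 0.2309 0.098 ]
w [0.5637 0.3941 0.103 ]Traceback (most recent call last):
  File "<stdin>", line 4, in <module>
  File "h.py", line 28, in go
    print("turn %.3f dx %.4f dy %.4f dz %.4f"%(t,X@d[:2],Y@d[:2],-d[2]),"j6",o["joint_positions"][5].round(2),"tcp",o["tool_pos"].round(4),"yaw",y0.round(3),"w",o["width"].round(4))
                                                                                                                                                                 ^^^^^^^^^^^^^^^^
AttributeError: 'float' object has no attribute 'round'
```

```bash
sed -i 's/o\["width"\].round(4)/round(o["width"],4)/; s/y0.round(3)/round(float(y0),3)/' h.py
cat > g.py <<'E'
import sys
from h import *;from P import *
J=dict(y=(.5849,.1719),r=(.5321,.3089),b=(.5348,.2309),w=(.5637,.3941))
k,z=sys.argv[1],float(sys.argv[2])
go(np.r_[J[k],z] if k in J else ch(float(k),0,z),Y)
E
python3 g.py y .2
```

```text
turn -0.009 dx -0.3990 dy 0.4050 dz 0.0054 j6 1.12 tcp [0.144  0.5308 0.2054] yaw 1.657 w 0.094
```

Units first: shifts go in units of 25 mm. So 0.027 m is 1.08, -0.0266 m is -1.064.

```bash
python3 nudge.py '[0.094, -1.064, 1.08, 0, 0, 0.094, -1.064, 1.08, 0, 0, 0.094, -1.064, 1.08, 0, 0, 0.094, -1.064, 1.08, 0, 0, 0.094, -1.064, 1.08, 0, 0, 0.094, -1.064, 1.08, 0, 0, 0.094, -1.064, 1.08, 0, 0, 0.094, -1.064, 1.08, 0, 0, 0.094, -1.064, 1.08, 0, 0, 0.094, -1.064, 1.08, 0, 0, 0.094, -1.064, 1.08, 0, 0, 0.094, -1.064, 1.08, 0, 0, 0.094, -1.064, 1.08, 0, 0, 0.094, -1.064, 1.08, 0, 0, 0.094, -1.064, 1.08, 0, 0, 0.094, 0, 0, 0, 0, 0.094, 0, 0, 0, 0]' >/dev/null; python3 g.py y .062
```

```text
turn -0.000 dx 0.0010 dy -0.0012 dz 0.1424 j6 0.1 tcp [0.5862 0.171  0.2044] yaw 1.665 w 0.0942
```

To row units: 0.036 m is 1.44, 0.034 m is 1.36.

```bash
python3 nudge.py '[0.094, 0.04, -0.04, 1.44, 0, 0.094, 0, 0, 1.44, 0, 0.094, 0, 0, 1.44, 0, 0.094, 0, 0, 1.36, 0, 0.094, 0, 0, 0, 0, 0.03, 0, 0, 0, 0, 0.03, 0, 0, 0, 0, 0.03, 0, 0, 0, 0, 0.03, 0, 0, 0, 0, 0.03, 0, 0, 0, 0, 0.03, 0, 0, 0, 0, 0.03, 0, 0, 0, 0, 0.03, 0, 0, 0, 0, 0.03, 0, 0, 0, 0, 0.03, 0, 0, 0, 0]'; python3 g.py 90 .23
```

```text
time: 3.85
tool_pos: [0.5848, 0.1735, 0.0644]
ee_rot: [3.14, -0.0, 1.667]
wrist_force: [0.4, 0.2, 4.2]
width: 0.0498
finger_force: 30.0
turn 0.001 dx -90.2030 dy -0.1689 dz -0.1656 j6 0.1 tcp [0.5848 0.1735 0.0644] yaw 1.667 w 0.0498
```

```bash
python3 nudge.py '[0.02, 0, 0, 0, 0, 0.02, 0, 0, 0, 0, 0.02, 0, 0, 0, 0, 0.02, 0, 0, 0, 0]' | grep -v ee
python3 - <<'E'
from h import *
S=cams()
a=cv2.resize(S["scene"]["color"][110:210,240:340],(600,600),interpolation=cv2.INTER_CUBIC);cv2.imwrite("pics/g1.png",a)
E
```

```text
time: 4.18
tool_pos: [0.5848, 0.1735, 0.0644]
wrist_force: [-0.6, 0.2, 5.1]
width: 0.0497
finger_force: 30.0
```

View pics/g1.png

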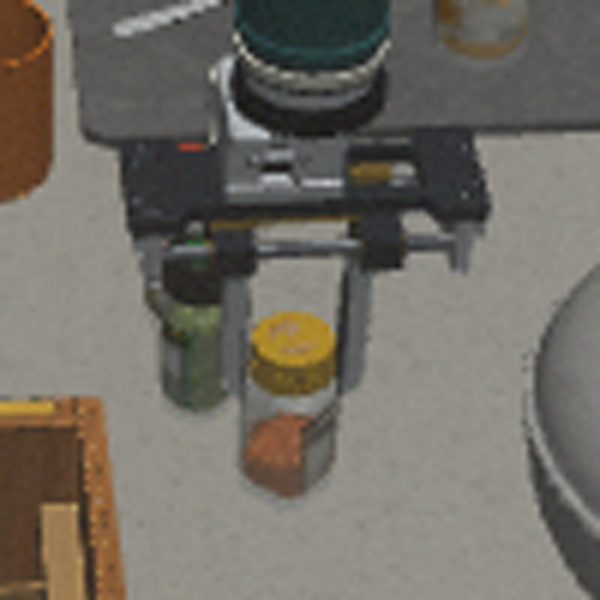

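Run:
```python
from h import *
s=robot.snapshot("scene")
P=[plane(s,(240+x/6,110+y/6),0)[:2] for x,y in((242,470),(293,496),(333,468))]
for a,b in((P[0],P[1]),(P[1],P[2])):print(a.round(4),b.round(4),np.linalg.norm(b-a),np.degrees(np.arctan2(*(b-a)[::-1])))
c=blob(s,(276,302,176,196),(0,60,20),(16,255,255))
c2=s["color"][176:198,276:302];cv2.imwrite("pics/g2.png",cv2.resize(c2,None,fx=22,fy=22,interpolation=cv2.INTER_CUBIC))
```

```text
[0.5642 0.1746] [0.5911 0.1547] 0.03343599899343738 -36.455116791830015
[0.5911 0.1547] [0.6135 0.1772] 0.03170863564831486 45.225870298549346
```

View pics/g2.png

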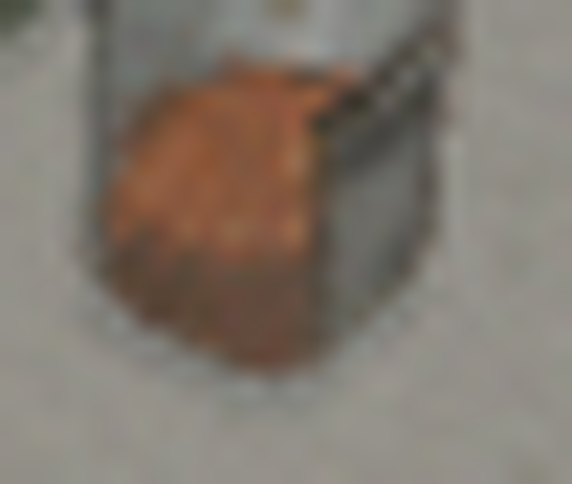

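```bash
sed -i 's/ch(float(k),0,z)/ch(float(k)\/1000,0,z)/' g.py; python3 nudge.py '[0.066, 0, 0, 0, 0, 0.066, 0, 0, 0, 0, 0.066, 0, 0, 0, 0, 0.066, 0, 0, 0, 0.11, 0.066, 0, 0, 0, 0.11, 0.066, 0, 0, 0, 0.11, 0.066, 0, 0, 0, 0.11, 0.066, 0, 0, 0, 0.11, 0.066, 0, 0, 0, 0.09, 0.066, 0, 0, 0, 0, 0.02, 0, 0, 0, 0, 0.02, 0, 0, 0, 0, 0.02, 0, 0, 0, 0, 0.02, 0, 0, 0, 0, 0.02, 0, 0, 0, 0, 0.02, 0, 0, 0, 0, 0.02, 0, 0, 0, 0, 0.02, 0, 0, 0, 0]'; python3 g.py 90 .23
```

```text
time: 5.83
tool_pos: [0.5841, 0.1734, 0.0633]
ee_rot: [-3.141, 0.0, 1.027]
wrist_force: [-1.0, -0.2, -0.3]
width: 0.0441
finger_force: 29.8
turn -0.639 dx -0.2930 dy -0.1676 dz -0.1667 j6 0.74 tcp [0.5841 0.1734 0.0633] yaw 1.027 w 0.0441
```

To row units: -0.035 m is -1.4, -0.032 m is -1.28.

```bash
python3 nudge.py '[0.02, 0, 0, -1.2, 0, 0.02, 0, 0, -1.4, 0, 0.02, 0, 0, -1.4, 0, 0.02, 0, 0, -1.4, -0.11, 0.02, 0, 0, -1.28, -0.11, 0.02, 0, 0, 0, -0.11, 0.02, 0, 0, 0, -0.11, 0.02, 0, 0, 0, -0.11, 0.02, 0, 0, 0, -0.09, 0.02, -1.172, -0.672, 0, 0, 0.02, -1.172, -0.672, 0, 0, 0.02, -1.172, -0.672, 0, 0, 0.02, -1.172, -0.672, 0, 0, 0.02, -1.172, -0.672, 0, 0, 0.02, -1.172, -0.672, 0, 0, 0.02, -1.172, -0.672, 0, 0, 0.02, -1.172, -0.672, 0, 0, 0.02, -1.172, -0.672, 0, 0, 0.02, -1.172, -0.672, 0, 0]'; python3 nudge.py '[0.02, 0, 0, 0, 0, 0.02, 0, 0, 0, 0]'>/dev/null; python3 g.py 90 .0745
```

```text
time: 7.42
tool_pos: [0.444, -0.1355, 0.2305]
ee_rot: [3.141, -0.0, 1.667]
wrist_force: [0.9, -0.8, -0.4]
width: 0.0443
finger_force: 29.8
turn -0.002 dx 0.0013 dy 0.0007 dz 0.1560 j6 -0.51 tcp [ 0.4444 -0.1355  0.2305] yaw 1.663 w 0.0442
```

```bash
python3 nudge.py '[0.02, 0.052, 0.028, 1.4, 0, 0.02, 0, 0, 1.4, 0, 0.02, 0, 0, 1.4, 0, 0.02, 0, 0, 0.8, 0, 0.02, 0, 0, 0.6, 0, 0.02, 0, 0, 0.32, 0, 0.02, 0, 0, 0.2, 0, 0.02, 0, 0, 0, 0, 0.02, 0, 0, 0, 0]'; python3 g.py 90 .072
```

```text
time: 8.33
tool_pos: [0.4465, -0.1328, 0.0784]
ee_rot: [3.14, 0.001, 1.668]
wrist_force: [0.7, -0.5, -0.8]
width: 0.0441
finger_force: 29.8
turn 0.002 dx -0.0012 dy -0.0016 dz 0.0064 j6 -0.51 tcp [ 0.4465 -0.1328  0.0784] yaw 1.668 w 0.0441
```

```bash
python3 nudge.py '[0.02, -0.04, -0.04, 0.12, 0, 0.02, 0, 0, 0.12, 0, 0.02, 0, 0, 0, 0, 0.058, 0, 0, 0, 0, 0.058, 0, 0, 0, 0, 0.058, 0, 0, 0, 0, 0.058, 0, 0, 0, 0, 0.058, 0, 0, -0.8, 0, 0.058, 0, 0, -1.6, 0, 0.058, 0, 0, -1.6, 0, 0.08, 0, 0, -1.6, 0, 0.094, 0, 0, 0, 0]'; python3 g.py b .2
```

```text
time: 9.33
tool_pos: [0.4486, -0.1357, 0.2212]
ee_rot: [3.127, 0.008, 1.667]
wrist_force: [1.1, 0.9, 1.2]
width: 0.0678
finger_force: 0.0
turn 0.001 dx 0.3568 dy 0.1205 dz 0.0212 j6 -0.51 tcp [ 0.4486 -0.1357  0.2212] yaw 1.667 w 0.0678
```

```bash
python3 nudge.py '[0.094, 1.428, 0.48, 0, 0, 0.094, 1.428, 0.48, 0, 0, 0.094, 1.428, 0.48, 0, 0, 0.094, 1.428, 0.48, 0, 0, 0.094, 1.428, 0.48, 0, 0, 0.094, 1.428, 0.48, 0, 0, 0.094, 1.428, 0.48, 0, 0, 0.094, 1.428, 0.48, 0, 0, 0.094, 1.428, 0.48, 0, 0, 0.094, 1.428, 0.48, 0, 0, 0.094, 0, 0, 0, 0, 0.094, 0, 0, 0, 0]' >/dev/null; python3 g.py b .063
```

```text
turn 0.005 dx -0.0039 dy 0.0047 dz 0.1475 j6 0.22 tcp [0.5298 0.2343 0.2105] yaw 1.67 w 0.094
```

To row units: 0.039 m is 1.56, 0.036 m is 1.44.

```bash
python3 nudge.py '[0.094, -0.16, 0.18, 1.44, 0, 0.094, 0, 0, 1.44, 0, 0.094, 0, 0, 1.44, 0, 0.094, 0, 0, 1.56, 0, 0.094, 0, 0, 0, 0, 0.094, 0, 0, 0, 0, 0.02, 0, 0, 0, 0, 0.02, 0, 0, 0, 0, 0.02, 0, 0, 0, 0, 0.02, 0, 0, 0, 0, 0.02, 0, 0, 0, 0, 0.02, 0, 0, 0, 0, 0.02, 0, 0, 0, 0, 0.02, 0, 0, 0, 0, 0.02, 0, 0, 0, 0, 0.02, 0, 0, 0, 0]'; python3 g.py 30 .23
```

```text
time: 11.67
tool_pos: [0.5352, 0.2293, 0.0646]
ee_rot: [3.141, -0.0, 1.667]
wrist_force: [0.6, 0.4, 1.0]
width: 0.0399
finger_force: 30.0
turn 0.001 dx -0.2933 dy -0.1241 dz -0.1654 j6 0.21 tcp [0.5352 0.2293 0.0646] yaw 1.667 w 0.0399
```

Held (40 mm). Lift, carry, approach.

```bash
python3 nudge.py '[0.02, 0, 0, -1.2, 0, 0.02, 0, 0, -1.4, 0, 0.02, 0, 0, -1.4, 0, 0.02, 0, 0, -1.4, 0, 0.02, 0, 0, -1.24, 0, 0.02, -1.304, -0.552, 0, 0, 0.02, -1.304, -0.552, 0, 0, 0.02, -1.304, -0.552, 0, 0, 0.02, -1.304, -0.552, 0, 0, 0.02, -1.304, -0.552, 0, 0, 0.02, -1.304, -0.552, 0, 0, 0.02, -1.304, -0.552, 0, 0, 0.02, -1.304, -0.552, 0, 0, 0.02, -1.304, -0.552, 0, 0, 0.02, 0, 0, 0, 0, 0.02, 0, 0, 0, 0, 0.02, 0, 0, 0, 0]' >/dev/null; python3 g.py 30 .0735
```

```text
turn 0.001 dx -0.0000 dy 0.0001 dz 0.1567 j6 -0.39 tcp [ 0.4392 -0.0743  0.2302] yaw 1.666 w 0.0401
```

To row units: 0.035 m is 1.4, 0.02 m is 0.8.

```bash
python3 nudge.py '[0.02, 0, 0, 1.4, 0, 0.02, 0, 0, 1.4, 0, 0.02, 0, 0, 1.4, 0, 0.02, 0, 0, 0.8, 0, 0.02, 0, 0, 0.6, 0, 0.02, 0, 0, 0.32, 0, 0.02, 0, 0, 0.2, 0, 0.02, 0, 0, 0, 0, 0.02, 0, 0, 0.08, 0, 0.02, 0, 0, 0, 0, 0.02, 0, 0, 0, 0]'; python3 nudge.py '[0.054, 0, 0, 0, 0, 0.054, 0, 0, 0, 0, 0.054, 0, 0, 0, 0, 0.054, 0, 0, 0, 0, 0.054, 0, 0, -0.8, 0, 0.054, 0, 0, -1.6, 0, 0.054, 0, 0, -1.6, 0, 0.08, 0, 0, -1.6, 0, 0.094, 0, 0, 0, 0]'; python3 g.py r .21
```

```text
time: 14.0
tool_pos: [0.4402, -0.0748, 0.0766]
ee_rot: [3.14, 0.001, 1.667]
wrist_force: [0.1, 0.5, -0.5]
width: 0.0402
finger_force: 30.0
time: 14.75
tool_pos: [0.4433, -0.0759, 0.2251]
ee_rot: [3.126, 0.006, 1.667]
wrist_force: [0.6, -1.0, 0.8]
width: 0.0642
finger_force: 0.0
turn 0.001 dx 0.3747 dy 0.1248 dz 0.0151 j6 -0.39 tcp [ 0.4433 -0.0759  0.2251] yaw 1.667 w 0.0642
```

To row units: 0.035 m is 1.4, 0.02 m is 0.8.

```bash
python3 nudge.py '[0.094, 1.4, 0.48, 0, 0, 0.094, 1.4, 0.48, 0, 0, 0.094, 1.4, 0.48, 0, 0, 0.094, 1.4, 0.48, 0, 0, 0.094, 0.8, 0.28, 0, 0, 0.094, 0, 0, 0, 0]' >/dev/null
python3 - <<'E'
from h import *
s=robot.snapshot("scene")["color"]
a=cv2.resize(s[125:175,255:292],(444,600),interpolation=cv2.INTER_CUBIC)
b=cv2.resize(s[170:280,210:270],(327,600),interpolation=cv2.INTER_CUBIC)
cv2.imwrite("pics/g3.png",np.hstack([a,b]))
E
```

```text
(no output)
```

View pics/g3.png

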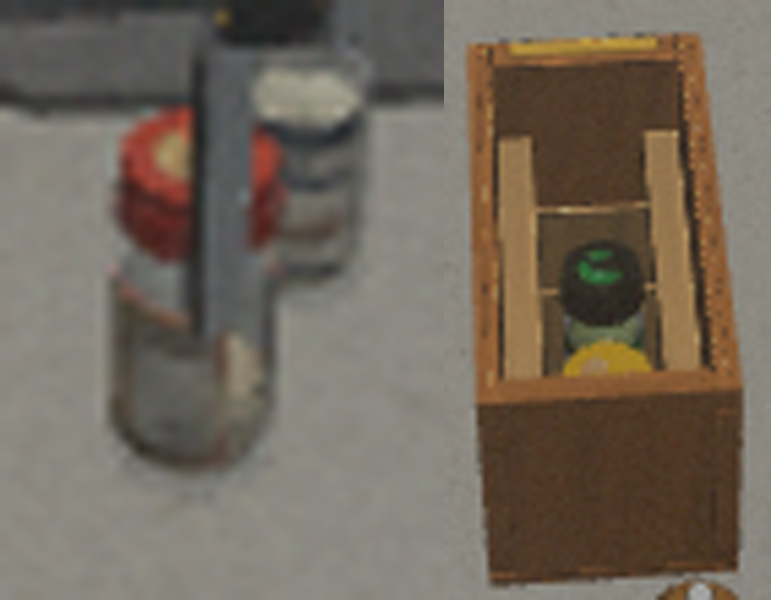

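```bash
python3 g.py r .21
```

```text
turn 0.005 dx 0.2116 dy 0.0737 dz 0.0051 j6 -0.03 tcp [0.4788 0.0913 0.2151] yaw 1.67 w 0.0942
```

To row units: 0.0353 m is 1.412, 0.0123 m is 0.492.

```bash
python3 nudge.py '[0.094, 1.412, 0.492, 0, 0, 0.094, 1.412, 0.492, 0, 0, 0.094, 1.412, 0.492, 0, 0, 0.094, 1.412, 0.492, 0, 0, 0.094, 1.412, 0.492, 0, 0, 0.094, 1.412, 0.492, 0, 0, 0.094, 0, 0, 0, 0.12, 0.094, 0, 0, 0, 0.13, 0.094, 0, 0, 0, 0, 0.094, 0, 0, 0, 0]' >/dev/null; sed -i 's/ch(float(k)\/1000,0,z),Y)/ch(float(k)\/1000,0,z),float(sys.argv[3]) if len(sys.argv)>3 else Y)/' g.py; python3 g.py r .064 1.416
```

```text
turn 0.007 dx 0.0024 dy -0.0006 dz 0.1514 j6 0.58 tcp [0.5324 0.3064 0.2154] yaw 1.423 w 0.0938
```

To row units: 0.036 m is 1.44, 0.007 m is 0.28.

```bash
python3 nudge.py '[0.094, 0.08, -0.04, 1.44, 0, 0.094, 0, 0, 1.44, 0, 0.094, 0, 0, 1.44, 0, 0.094, 0, 0, 1.44, 0, 0.094, 0, 0, 0.28, 0, 0.094, 0, 0, 0, 0, 0.02, 0, 0, 0, 0, 0.02, 0, 0, 0, 0, 0.02, 0, 0, 0, 0, 0.02, 0, 0, 0, 0, 0.02, 0, 0, 0, 0, 0.02, 0, 0, 0, 0, 0.02, 0, 0, 0, 0, 0.02, 0, 0, 0, 0, 0.02, 0, 0, 0, 0, 0.02, 0, 0, 0, 0]'; python3 g.py -30 .23
```

```text
time: 17.47
tool_pos: [0.5313, 0.3099, 0.0646]
ee_rot: [3.141, -0.0, 1.422]
wrist_force: [-0.5, -0.3, 0.4]
width: 0.0441
finger_force: 30.0
turn -0.244 dx -0.3138 dy -0.1279 dz -0.1654 j6 0.58 tcp [0.5313 0.3099 0.0646] yaw 1.422 w 0.0441
```

```bash
python3 nudge.py '[0.02, 0, 0, -1.2, 0, 0.02, 0, 0, -1.4, 0, 0.02, 0, 0, -1.4, -0.12, 0.02, 0, 0, -1.4, -0.124, 0.02, 0, 0, -1.24, 0, 0.02, -1.396, -0.568, 0, 0, 0.02, -1.396, -0.568, 0, 0, 0.02, -1.396, -0.568, 0, 0, 0.02, -1.396, -0.568, 0, 0, 0.02, -1.396, -0.568, 0, 0, 0.02, -1.396, -0.568, 0, 0, 0.02, -1.396, -0.568, 0, 0, 0.02, -1.396, -0.568, 0, 0, 0.02, -1.396, -0.568, 0, 0, 0.02, 0, 0, 0, 0, 0.02, 0, 0, 0, 0, 0.02, 0, 0, 0, 0]' >/dev/null; python3 g.py -30 .0735
```

```text
turn -0.000 dx -0.0000 dy -0.0002 dz 0.1568 j6 -0.26 tcp [ 0.4338 -0.0146  0.2303] yaw 1.665 w 0.0441
```

To row units: 0.035 m is 1.4, 0.02 m is 0.8.

```bash
python3 nudge.py '[0.02, 0, 0, 1.4, 0, 0.02, 0, 0, 1.4, 0, 0.02, 0, 0, 1.4, 0, 0.02, 0, 0, 0.8, 0, 0.02, 0, 0, 0.6, 0, 0.02, 0, 0, 0.32, 0, 0.02, 0, 0, 0.2, 0, 0.02, 0, 0, 0.08, 0, 0.02, 0, 0, 0.08, 0, 0.02, 0, 0, 0, 0, 0.02, 0, 0, 0, 0]'; python3 nudge.py '[0.058, 0, 0, 0, 0, 0.058, 0, 0, 0, 0, 0.058, 0, 0, 0, 0, 0.058, 0, 0, 0, 0, 0.058, 0, 0, -0.8, 0, 0.058, 0, 0, -1.6, 0, 0.058, 0, 0, -1.6, 0, 0.08, 0, 0, -1.6, 0, 0.094, 0, 0, 0, 0, 0.094, 0, 0, 0, 0]'; python3 g.py w .21
```

```text
time: 19.8
tool_pos: [0.4346, -0.015, 0.0745]
ee_rot: [3.14, 0.0, 1.666]
wrist_force: [0.2, 0.3, -1.4]
width: 0.0441
finger_force: 30.0
time: 20.63
tool_pos: [0.4355, -0.0153, 0.2168]
ee_rot: [3.135, 0.002, 1.666]
wrist_force: [0.2, -0.4, -0.3]
width: 0.0744
finger_force: 0.0
turn 0.000 dx 0.3954 dy 0.1663 dz 0.0068 j6 -0.26 tcp [ 0.4355 -0.0153  0.2168] yaw 1.666 w 0.0744
```

To row units: 0.0359 m is 1.436, 0.0151 m is 0.604.

```bash
python3 nudge.py '[0.094, 1.436, 0.604, 0, 0, 0.094, 1.436, 0.604, 0, 0, 0.094, 1.436, 0.604, 0, 0, 0.094, 1.436, 0.604, 0, 0, 0.094, 1.436, 0.604, 0, 0, 0.094, 1.436, 0.604, 0, 0, 0.094, 1.436, 0.604, 0, 0, 0.094, 1.436, 0.604, 0, 0, 0.094, 1.436, 0.604, 0, 0, 0.094, 1.436, 0.604, 0, 0, 0.094, 1.436, 0.604, 0, 0, 0.094, 0, 0, 0, 0, 0.094, 0, 0, 0, 0, 0.094, 0, 0, 0, 0]' >/dev/null; python3 g.py w .065
```

```text
turn 0.000 dx 0.0006 dy 0.0027 dz 0.1461 j6 0.43 tcp [0.561  0.3933 0.2111] yaw 1.666 w 0.094
```

To row units: 0.036 m is 1.44, 0.002 m is 0.08.

```bash
python3 nudge.py '[0.094, 0, 0.08, 1.44, 0, 0.094, 0, 0, 1.44, 0, 0.094, 0, 0, 1.44, 0, 0.094, 0, 0, 1.44, 0, 0.094, 0, 0, 0.08, 0, 0.094, 0, 0, 0, 0, 0.02, 0, 0, 0, 0, 0.02, 0, 0, 0, 0, 0.02, 0, 0, 0, 0, 0.02, 0, 0, 0, 0, 0.02, 0, 0, 0, 0, 0.02, 0, 0, 0, 0, 0.02, 0, 0, 0, 0, 0.02, 0, 0, 0, 0, 0.02, 0, 0, 0, 0, 0.02, 0, 0, 0, 0]'; python3 g.py -90 .23
```

```text
time: 23.13
tool_pos: [0.5636, 0.3941, 0.0673]
ee_rot: [-3.141, -0.0, 1.666]
wrist_force: [-0.3, 0.4, -0.2]
width: 0.0397
finger_force: 30.0
turn 0.000 dx -0.3346 dy -0.1680 dz -0.1627 j6 0.43 tcp [0.5636 0.3941 0.0673] yaw 1.666 w 0.0397
```

To row units: -0.035 m is -1.4, -0.0335 m is -1.34.

```bash
python3 nudge.py '[0.02, 0, 0, -1.2, 0, 0.02, 0, 0, -1.4, 0, 0.02, 0, 0, -1.4, 0, 0.02, 0, 0, -1.4, 0, 0.02, 0, 0, -1.2, 0, 0.02, -1.34, -0.672, 0, 0, 0.02, -1.34, -0.672, 0, 0, 0.02, -1.34, -0.672, 0, 0, 0.02, -1.34, -0.672, 0, 0, 0.02, -1.34, -0.672, 0, 0, 0.02, -1.34, -0.672, 0, 0, 0.02, -1.34, -0.672, 0, 0, 0.02, -1.34, -0.672, 0, 0, 0.02, -1.34, -0.672, 0, 0, 0.02, -1.34, -0.672, 0, 0, 0.02, 0, 0, 0, 0, 0.02, 0, 0, 0, 0, 0.02, 0, 0, 0, 0]' >/dev/null; python3 g.py -90 .0765
```

```text
turn -0.000 dx 0.0002 dy -0.0003 dz 0.1559 j6 -0.12 tcp [0.4283 0.045  0.2324] yaw 1.665 w 0.0397
```

To row units: 0.035 m is 1.4, 0.02 m is 0.8.

```bash
python3 nudge.py '[0.02, 0, 0, 1.4, 0, 0.02, 0, 0, 1.4, 0, 0.02, 0, 0, 1.4, 0, 0.02, 0, 0, 0.8, 0, 0.02, 0, 0, 0.6, 0, 0.02, 0, 0, 0.32, 0, 0.02, 0, 0, 0.16, 0, 0.02, 0, 0, 0.08, 0, 0.02, 0, 0, 0.08, 0, 0.02, 0, 0, 0, 0, 0.02, 0, 0, 0, 0]'; python3 nudge.py '[0.054, 0, 0, 0, 0, 0.054, 0, 0, 0, 0, 0.054, 0, 0, 0, 0, 0.054, 0, 0, 0, 0, 0.054, 0, 0, -0.8, 0, 0.054, 0, 0, -1.6, 0, 0.054, 0, 0, -1.6, 0, 0.08, 0, 0, -1.6, 0, 0.094, 1.6, 0, 0, 0, 0.094, 1.6, 0, 0, 0, 0.094, 1.6, 0, 0, 0, 0.094, 1.6, 0, 0, 0, 0.094, 0.8, 0, 0, 0]'
python3 - <<'E'
from h import *
S=cams();s,t=S["scene"],S["top"]
a=cv2.resize(t["color"][130:260,240:420],(790,570),interpolation=cv2.INTER_CUBIC);cv2.imwrite("pics/g4.png",a)
H=cv2.cvtColor(t["color"],cv2.COLOR_BGR2HSV)
m=np.zeros(H.shape[:2],np.uint8);m[140:195,300:345]=cv2.inRange(H,(8,130,60),(18,255,255))[140:195,300:345]
c=max(cv2.findContours(m,0,1)[0],key=cv2.contourArea)
for u in cv2.boxPoints(cv2.minAreaRect(c)):print(u,plane(t,u,.014).round(4))
E
```

```text
time: 25.55
tool_pos: [0.429, 0.0448, 0.0775]
ee_rot: [3.14, 0.0, 1.666]
wrist_force: [0.5, -0.2, -1.6]
width: 0.0399
finger_force: 30.0
time: 26.63
tool_pos: [0.4103, 0.2273, 0.2167]
ee_rot: [3.141, -0.002, 1.669]
wrist_force: [-0.1, -0.4, -0.8]
width: 0.0904
finger_force: 0.0
[309.63364 151.33664] [ 0.6723 -0.0967  0.014 ]
[343.99008 147.901  ] [ 0.6819 -0.2073  0.014 ]
[347.29703 180.9703 ] [ 0.5748 -0.2146  0.014 ]
[312.94058 184.40594] [ 0.5653 -0.1047  0.014 ]
```

View pics/g4.png

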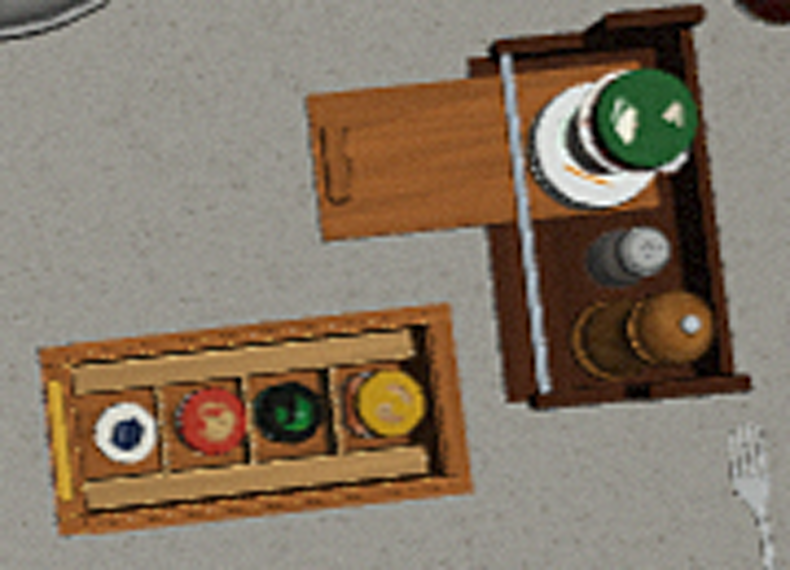

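Run:
```python
from h import *
S=cams();s,t=S["scene"],S["top"]
f=lambda x,y:(240+x/4.389,130+y/4.385)
print("tri",tri(s,(304,252.2),t,f(337,163)), "plane",plane(t,f(337,163),.034))
for a,b,z in((f(307,96),f(640,60),.014),(f(324,241),f(660,207),.014),(f(307,96),f(324,241),.014),(f(503,55),f(543,390),.034),(f(322,130),f(333,205),.034)):
    d=plane(t,b,z)-plane(t,a,z);print(np.linalg.norm(d),np.arctan2(d[1],d[0]))
print(plane(t,f(640,135),.014))
# dark outline of the batten
g=cv2.cvtColor(t["color"],cv2.COLOR_BGR2GRAY)[154:182,306:330]
print(g)
```

```text
tri (array([ 0.62070246, -0.11600358,  0.02936399]), np.float64(0.004691614457928058)) plane [ 0.61764276 -0.11533977  0.034     ]
0.24568245736593522 -1.4758655654404667
0.24597787258138396 -1.48323187430757
0.10738413293185338 -3.0502765414039
0.24258661421186126 -3.0574765412990526
0.054832631741192975 -3.0221158554138934
[ 0.63817389 -0.34001628  0.014     ]
[[148 144 159 107  90  99  96 101  94 101  96 101  99  94  94  92  98  96
   93  93  88  91  95  94]
 [153 155 147 131  99 100  92 100  95  96 100  91  92  94  93  95  97  99
  101  97  97 102 100  98]
 [150 147 152 130  91  86  97  99  99 100  94 100 100  97  98  95 101  90
  102  94  90  99  98  95]
 [155 151 152 158 107  88  98  97  97  98  91  98  93  90  96  94  94  89
   96  98  97  90  92  96]
 [141 151 157 159  92  79  95  93  95  95  93 102  94  91  94  92  91  90
   87  95  97  96  95 104]
 [144 148 147 160 107  84  83  54  87  98  95  89  61  83  88  94  95 103
  103  95 107 107 106 100]
 [149 149 154 157 104  97  88  42  89  98  93  91  73  90 108  98 101 102
  105 102 100 103  95  99]
 [148 147 149 154 110  93  7
[... 1393 characters left out ...]
46 141 148 145 156  92  88  76  39  75  66  46  67  89  97  98 100
   95 100  93  99  96  92]
 [149 142 133 140 148 160  96  82 108  70  56  53  72  90  98  95  93  94
   85  94  96  89  91  91]
 [151 151 149 143 152 161 105  92 102 103 101 100  94 100 102  89  89  95
   92 100 100  98 101 102]
 [144 150 151 154 153 149 119  96  90  93  93  92  93  89  97 100  94  96
   97 101 106  97 102 102]
 [148 154 150 145 154 154 116  90  99  91  94 100 105 102 106 105 110 109
  105 101 106 101 101 108]
 [148 151 149 152 148 153 100  95 108 104 106 104 107 107 105 103 106 106
   99 100 101 100  99 106]
 [147 146 146 145 143 152 128 107  93 100  98 102  98 104 104  98 104 104
   98  98 101  95 100  99]]
```

```bash
python3 nudge.py '[0.06, 0, 0, 0, 0.12, 0.06, 0, 0, 0, 0.12, 0.06, 0, 0, 0, 0.12, 0.06, 0, 0, 0, 0.12, 0.06, 0, 0, 0, 0.12, 0.06, 0, 0, 0, 0.12, 0.06, 0, 0, 0, 0.12, 0.06, 0, 0, 0, 0.12, 0.06, 0, 0, 0, 0.12, 0.06, 0, 0, 0, 0.12, 0.06, 0, 0, 0, 0.12, 0.06, 0, 0, 0, 0.12, 0.06, 0, 0, 0, 0.12, 0.06, 0, 0, 0, 0]' >/dev/null; python3 -c "
from h import *
go((.619,-.115,.1),.091)"
```

```text
turn 0.010 dx 0.1759 dy 0.3546 dz 0.1166 j6 1.84 tcp [0.4116 0.2222 0.2166] yaw 0.101 w 0.0601
```

Units first: shifts go in units of 25 mm. So 0.0355 m is 1.42, 0.0176 m is 0.704.

```bash
python3 nudge.py '[0.06, 0.704, 1.42, 0, 0.01, 0.06, 0.704, 1.42, 0, 0, 0.06, 0.704, 1.42, 0, 0, 0.06, 0.704, 1.42, 0, 0, 0.06, 0.704, 1.42, 0, 0, 0.06, 0.704, 1.42, 0, 0, 0.06, 0.704, 1.42, 0, 0, 0.06, 0.704, 1.42, 0, 0, 0.06, 0.704, 1.42, 0, 0, 0.06, 0.704, 1.42, 0, 0, 0.06, 0, 0, 1.4, 0, 0.06, 0, 0, 1.4, 0, 0.06, 0, 0, 1.4, 0, 0.06, 0, 0, 0.4, 0, 0.06, 0, 0, 0, 0, 0.06, 0, 0, 0, 0]' >/dev/null
python3 - <<'E'
from h import *
go((.619,-.115,.018),.091)
S=cams();s,t=S["scene"],S["top"]
cv2.imwrite("pics/g5.png",np.hstack([cv2.resize(s["color"][200:350,240:370],(390,450),interpolation=cv2.INTER_CUBIC),cv2.resize(t["color"][130:230,290:415],(400,320)),][:1]+[cv2.resize(t["color"][130:230,300:390],(405,450),interpolation=cv2.INTER_CUBIC)]))
E
```

```text
turn 0.005 dx -0.0018 dy 0.0017 dz 0.0843 j6 1.2 tcp [ 0.6207 -0.1131  0.1023] yaw 0.096 w 0.0598
```

View pics/g5.png

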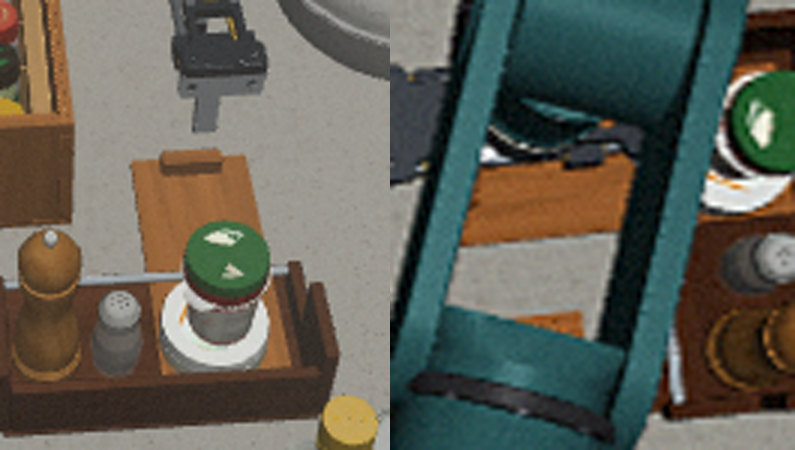

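To row units: 0.03 m is 1.2, 0.025 m is 1.

```bash
python3 nudge.py '[0.06, -0.04, 0.068, 1.2, 0, 0.06, 0, 0, 1, 0, 0.06, 0, 0, 0.68, 0, 0.06, 0, 0, 0.32, 0, 0.06, 0, 0, 0.16, 0, 0.06, 0, 0, 0, 0, 0.06, 0, 0, 0, 0]'; python3 -c "
from h import *
go((.619,-.115,.0175),.091)"
```

```text
time: 30.02
tool_pos: [0.6213, -0.1146, 0.0198]
ee_rot: [3.14, -0.004, 0.096]
wrist_force: [-0.0, -0.5, 0.1]
width: 0.0601
finger_force: 0.0
turn 0.005 dx -0.0024 dy 0.0002 dz 0.0023 j6 1.2 tcp [ 0.6213 -0.1146  0.0198] yaw 0.096 w 0.0601
```

```bash
python3 nudge.py '[0.06, -0.04, 0, 0.08, 0, 0.06, 0, 0, 0, 0, 0, 0, 0, 0, 0, 0, 0, 0, 0, 0, 0, 0, 0, 0, 0, 0, 0, 0, 0, 0, 0, 0, 0, 0, 0, 0, 0, 0, 0, 0, 0, 0, 0, 0, 0, 0, 0, 0, 0, 0, 0, 0, 0, 0, 0, 0, 0, 0, 0, 0, 0, 0, 0, 0, 0]'
```

```text
time: 31.1
tool_pos: [0.6188, -0.1149, 0.0154]
ee_rot: [3.141, 0.0, 0.095]
wrist_force: [0.6, -2.6, -1.5]
width: 0.0155
finger_force: 30.0
```

```bash
python3 nudge.py '[0, 0, -0.12, 0, 0, 0, 0, -0.2, 0, 0, 0, 0, -0.24, 0, 0, 0, 0, -0.24, 0, 0, 0, 0, -0.24, 0, 0, 0, 0, -0.24, 0, 0]'; python3 nudge.py '[0, 0, -0.24, 0, 0, 0, 0, -0.24, 0, 0, 0, 0, -0.24, 0, 0, 0, 0, -0.24, 0, 0, 0, 0, -0.24, 0, 0, 0, 0, -0.24, 0, 0, 0, 0, -0.24, 0, 0, 0, 0, -0.24, 0, 0, 0, 0, -0.24, 0, 0, 0, 0, -0.24, 0, 0, 0, 0, -0.24, 0, 0, 0, 0, -0.24, 0, 0, 0, 0, -0.24, 0, 0, 0, 0, -0.24, 0, 0, 0, 0, -0.24, 0, 0, 0, 0, -0.24, 0, 0, 0, 0, -0.24, 0, 0, 0, 0, -0.24, 0, 0, 0, 0, 0, 0, 0]'
python3 - <<'E'
from h import *
S=cams();s,t=S["scene"],S["top"]
cv2.imwrite("pics/g6.png",cv2.resize(s["color"][180:350,230:380],(525,595),interpolation=cv2.INTER_CUBIC))
E
```

```text
time: 31.6
tool_pos: [0.6157, -0.0825, 0.0154]
ee_rot: [3.14, 0.0, 0.096]
wrist_force: [1.2, -4.9, -1.3]
width: 0.0154
finger_force: 30.0
time: 33.18
tool_pos: [0.6051, 0.0265, 0.0153]
ee_rot: [-3.14, 0.0, 0.097]
wrist_force: [0.4, 1.3, -1.2]
width: 0.0155
finger_force: 30.0
```

View pics/g6.png

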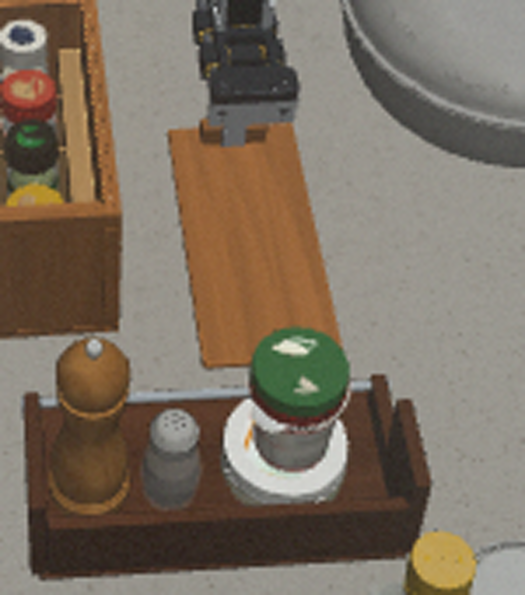

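To row units: -0.03 m is -1.2, -0.025 m is -1.

```bash
python3 nudge.py '[0, 0, -0.48, 0, 0, 0, 0, -0.64, 0, 0, 0, 0, -0.8, 0, 0, 0, 0, -0.8, -0.2, 0, 0, 0, 0, -0.6, 0, 0, 0, 0, -1.2, 0, 0, 0, 0, -1.2, 0, 0, 0, 0, -1.2, 0, 0, 0, 0, -1.2, 0, 0, 0, 0, -1, 0, 0, 0, 0, 0, 0, 0, 0, 0, 0, 0]'
cat > q.py <<'E'
import sys
from h import *;from P import *
go(ch(float(sys.argv[1])/1000-.1095,float(sys.argv[2])/1000,float(sys.argv[3])/1000+.0093),.095)
print(robot.get_obs()["wrist_force"].round(1))
E
python3 q.py -285 0 170
```

```text
time: 34.28
tool_pos: [0.5998, 0.0932, 0.1822]
ee_rot: [-3.141, -0.004, 0.096]
wrist_force: [1.0, 0.7, -1.7]
width: 0.0161
finger_force: 30.0
turn 0.001 dx -0.1756 dy -0.2730 dz 0.0029 j6 1.54 tcp [0.5998 0.0932 0.1822] yaw 0.096 w 0.0161
[ 1.   0.7 -1.7]
```

To row units: -0.021 m is -0.84, -0.0135 m is -0.54.

```bash
python3 nudge.py '[0, -0.54, -0.84, 0, 0, 0, -0.54, -0.84, 0, 0, 0, -0.54, -0.84, 0, 0, 0, -0.54, -0.84, 0, 0, 0, -0.54, -0.84, 0, 0, 0, -0.54, -0.84, 0, 0, 0, -0.54, -0.84, 0, 0, 0, -0.54, -0.84, 0, 0, 0, -0.54, -0.84, 0, 0, 0, -0.54, -0.84, 0, 0, 0, -0.54, -0.84, 0, 0, 0, -0.54, -0.84, 0, 0, 0, -0.54, -0.84, 0, 0, 0, 0, 0, 0, 0, 0, 0, 0, 0, 0, 0, 0, 0, 0, 0]' >/dev/null; python3 q.py -285 0 125;  python3 - <<'E'
from h import *
S=cams();s,t=S["scene"],S["top"]
cv2.imwrite("pics/s7.png",s["color"]);cv2.imwrite("pics/t7.png",t["color"])
cv2.imwrite("pics/g7.png",np.hstack([cv2.resize(s["color"][120:220,200:280],(400,500),interpolation=cv2.INTER_CUBIC),cv2.resize(t["color"][190:265,150:270],(400,500*5//10)).repeat(2,0)[:500]]))
E
```

```text
turn 0.001 dx 0.0017 dy -0.0012 dz 0.0440 j6 2.09 tcp [0.3975 0.3469 0.1783] yaw 0.096 w 0.0156
[-0.9  0.6 -1.5]
```

View pics/g7.png

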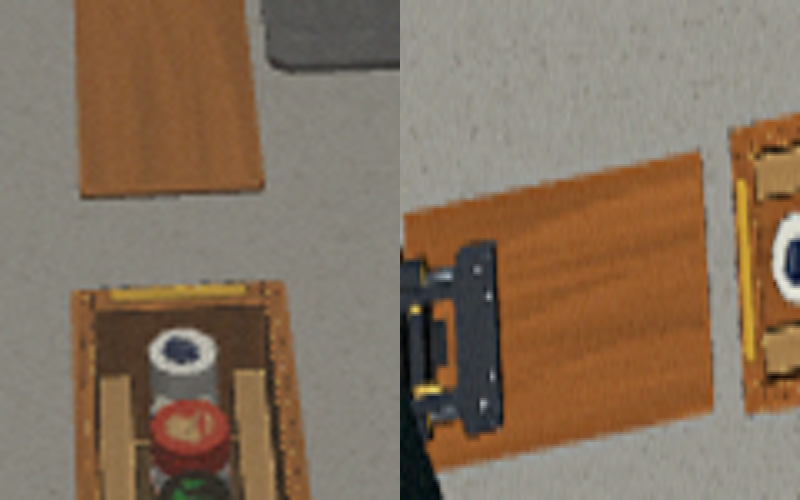

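Run:
```python
from h import *;from P import *
S=cams();s,t=S["scene"],S["top"]
for n,a,b in(("lidR",(253,157.4),(240,212.8)),("lidL",(216,159.2),(243.9,251.65)),("chR",(257.2,176.6),(249,209.5)),("chL",(214.6,178.2),(254.1,251.65))):
    p,e=tri(s,a,t,b);d=p[:2]-O;print(n,p.round(4),round(e,4),"chest xy",(d@u).round(4),(d@v).round(4))
H=cv2.cvtColor(t["color"],cv2.COLOR_BGR2HSV);m=cv2.inRange(H,(6,110,40),(20,255,255))
def edge(cols,lohi,z):
    P=[]
    for c in cols:
        r=np.nonzero(m[200:262,c])[0]+200
        if len(r):P.append(plane(t,(c,r.min()-.5 if lohi else r.max()+.5),z))
    P=np.array(P);k=np.polyfit(P[:,1],P[:,0],1,);res=P[:,0]-np.polyval(k,P[:,1]);g=abs(res)<.003;k=np.polyfit(P[g,1],P[g,0],1)
    d=np.array([-k[0],-1]);return np.arctan2(d[1],d[0]),np.array([[x,y] for x,y in P[g][:,:2]])
for n,c,z in(("lid",range(190,238),.179),("chest",range(262,340),.138)):
    for lh in(1,0):
        a,P=edge(c,lh,z);q=(P-O);print(n,"hi" if lh else "lo","yaw",a.round(4),"chest y mean",(q@v).mean().round(4),"at x",(q@u).mean().round(3),len(P))
```

```text
lidR [0.4748 0.1211 0.1711] 0.0042 chest xy -0.1613 0.0538
lidL [0.3676 0.1115 0.1704] 0.0036 chest xy -0.1618 -0.0539
chR [0.4868 0.0976 0.1171] 0.0061 chest xy -0.1367 0.0635
chL [0.3635 0.0842 0.1206] 0.0027 chest xy -0.135 -0.0605
lid hi yaw -1.477 chest y mean 0.0539 at x -0.234 48
lid lo yaw -1.4792 chest y mean -0.0534 at x -0.245 48
chest hi yaw -1.4769 chest y mean 0.0618 at x 0.012 78
chest lo yaw -1.4762 chest y mean -0.0617 at x -0.002 78
```

```bash
python3 nudge.py '[0, 0, 0, 0.8, 0, 0, 0, 0, 0.6, 0, 0, 0, 0.2, 0.2, 0, 0, 0, 0.32, 0, 0, 0, 0, 0.32, 0, 0, 0, 0, 0.24, 0, 0, 0, 0, 0.16, 0, 0, 0, 0, 0, 0, 0, 0, 0, 0, 0, 0]'; python3 q.py -247.5 -1.9 128
python3 - <<'E'
from h import *;from P import *
S=cams();s,t=S["scene"],S["top"]
cv2.imwrite("pics/g8.png",np.hstack([cv2.resize(s["color"][155:205,205:265],(480,400),interpolation=cv2.INTER_CUBIC),cv2.resize(t["color"][200:260,235:275],(267,400),interpolation=cv2.INTER_CUBIC)]))
E
```

```text
time: 36.57
tool_pos: [0.4015, 0.3167, 0.1414]
ee_rot: [-3.141, -0.001, 0.095]
wrist_force: [0.3, 0.1, -0.7]
width: 0.0156
finger_force: 30.0
turn 0.000 dx -0.0013 dy 0.0059 dz 0.0041 j6 2.03 tcp [0.4015 0.3167 0.1414] yaw 0.095 w 0.0156
[ 0.3  0.1 -0.7]
```

View pics/g8.png

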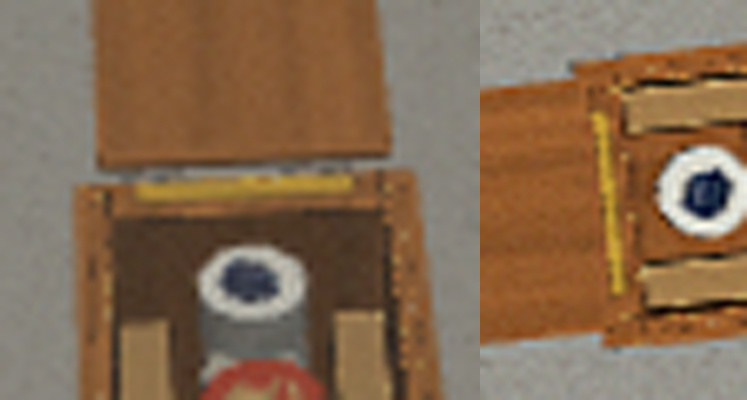

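To row units: 0.003 m is 0.12, -0.0012 m is -0.048.

```bash
python3 nudge.py '[0, -0.048, 0.12, 0, 0, 0, 0, 0.12, 0.04, 0, 0, 0, 0, 0.04, 0, 0, 0, 0, 0.04, 0, 0, 0, 0, 0, 0]'|grep wrist;python3 q.py -247.5 -1.9 126; python3 nudge.py '[0, 0, 0, 0.04, 0, 0, 0, 0, 0.04, 0, 0, 0, 0, 0.04, 0, 0, 0, 0, 0, 0]'|grep wrist;python3 q.py -247.5 -1.9 126
```

```text
wrist_force: [-0.2, -0.6, -1.1]
turn 0.001 dx 0.0006 dy -0.0000 dz 0.0018 j6 2.02 tcp [0.4003 0.3106 0.1371] yaw 0.096 w 0.0158
[-0.2 -0.6 -1.1]
wrist_force: [-0.4, 0.4, 1.1]
turn 0.001 dx 0.0003 dy 0.0002 dz -0.0007 j6 2.02 tcp [0.4005 0.3109 0.1346] yaw 0.096 w 0.0158
[-0.4  0.4  1.1]
```

To row units: 0.002 m is 0.08, -0.001 m is -0.04.

```bash
python3 nudge.py '[0, 0.012, 0, -0.04, 0, 0, 0, 0.08, 0, 0, 0, 0, 0.08, 0, 0, 0, 0, 0.08, 0, 0, 0, 0, 0.08, 0, 0, 0, 0, 0, 0, 0]'|grep wrist;python3 q.py -237.5 -1.9 124; python3 nudge.py '[0, 0, 0.08, 0, 0, 0, 0, 0.08, 0, 0, 0, 0, 0.08, 0, 0, 0, 0, 0.08, 0, 0, 0, 0, 0, 0, 0]'|grep wrist;python3 q.py -230 -1.9 124
```

```text
wrist_force: [-0.0, -0.5, -0.4]
turn 0.000 dx 0.0001 dy 0.0015 dz 0.0022 j6 2.01 tcp [0.4016 0.3022 0.1355] yaw 0.095 w 0.0153
[-0.  -0.5 -0.4]
wrist_force: [0.3, 4.7, -1.0]
turn 0.001 dx 0.0000 dy 0.0026 dz 0.0024 j6 1.99 tcp [0.4022 0.2958 0.1357] yaw 0.096 w 0.0159
[ 0.3  4.7 -1. ]
```

```bash
python3 nudge.py '[0, 0, 0.08, 0.02, 0, 0, 0, 0.08, 0.02, 0, 0, 0, 0.08, 0, 0, 0, 0, 0.08, 0, 0, 0, 0, 0.08, 0, 0, 0, 0, 0.08, 0, 0, 0, 0, 0, 0, 0]'|grep wrist;python3 q.py -230 -1.9 124;python3 - <<'E'
from h import *;from P import *
S=cams();s,t=S["scene"],S["top"]
cv2.imwrite("pics/g9.png",np.hstack([cv2.resize(s["color"][155:205,205:265],(480,400),interpolation=cv2.INTER_CUBIC),cv2.resize(t["color"][200:260,235:275],(267,400),interpolation=cv2.INTER_CUBIC)]))
E
```

```text
wrist_force: [0.5, 3.9, -0.4]
turn 0.000 dx 0.0000 dy -0.0108 dz 0.0013 j6 1.97 tcp [0.4035 0.2825 0.1346] yaw 0.095 w 0.0157
[ 0.5  3.9 -0.4]
```

View pics/g9.png

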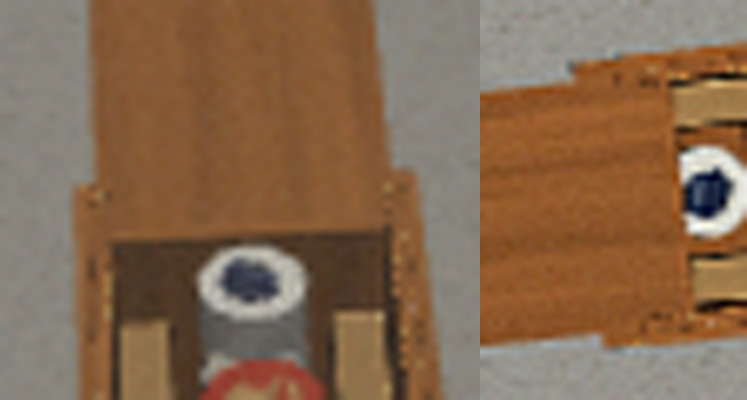

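```bash
python3 nudge.py '[0, 0, 0.24, 0.02, 0, 0, 0, 0.32, 0.02, 0, 0, 0, 0.32, 0.02, 0, 0, 0, 0.32, 0.02, 0, 0, 0, 0.32, 0.02, 0, 0, 0, 0.32, 0, 0, 0, 0, 0.32, 0, 0, 0, 0, 0, 0, 0]'|grep wrist;python3 q.py -150 -1.9 122;python3 nudge.py '[0, 0, 0.32, 0, 0, 0, 0, 0.32, 0, 0, 0, 0, 0.32, 0, 0, 0, 0, 0.32, 0, 0, 0, 0, 0.32, 0, 0, 0, 0, 0.32, 0, 0, 0, 0, 0.32, 0, 0, 0, 0, 0, 0, 0]'|grep wrist;python3 q.py -100 -1.9 122
```

```text
wrist_force: [-0.1, -1.4, 2.0]
turn -0.001 dx -0.0003 dy 0.0131 dz 0.0010 j6 1.86 tcp [0.4091 0.2267 0.1323] yaw 0.094 w 0.0157
[-0.1 -1.4  2. ]
wrist_force: [0.4, 0.1, 4.6]
turn -0.001 dx -0.0002 dy 0.0076 dz 0.0008 j6 1.74 tcp [0.4142 0.1714 0.1321] yaw 0.094 w 0.0158
[0.4 0.1 4.6]
```

To row units: 0.008 m is 0.32.

```bash
python3 nudge.py '[0, 0, 0.32, 0, 0, 0, 0, 0.32, 0, 0, 0, 0, 0.32, 0, 0, 0, 0, 0.32, 0, 0, 0, 0, 0.32, 0, 0, 0, 0, 0.32, 0, 0, 0, 0, 0.32, 0, 0, 0, 0, 0.32, 0, 0, 0, 0, 0.32, 0, 0, 0, 0, 0.32, 0, 0, 0, 0, 0.32, 0, 0, 0, 0, 0, 0, 0]'|grep wrist;python3 q.py 0 -1.9 122
```

```text
wrist_force: [0.3, 1.2, 4.9]
turn -0.001 dx -0.0000 dy 0.0195 dz 0.0006 j6 1.54 tcp [0.4224 0.0838 0.1319] yaw 0.094 w 0.0153
[0.3 1.2 4.9]
```

To row units: 0.006 m is 0.24, 0.005 m is 0.2.

```bash
python3 nudge.py '[0, 0, 0.24, 0, 0, 0, 0, 0.2, 0, 0, 0, 0, 0.16, 0, 0, 0, 0, 0.12, 0, 0, 0, 0, 0, 0, 0]'|grep wrist;python3 q.py 0 -1.9 122;python3 nudge.py '[0, 0, 0.08, 0, 0, 0, 0, 0.08, 0, 0, 0, 0, 0, 0, 0]'|grep wrist;python3 q.py 0 -1.9 122
```

```text
wrist_force: [0.8, -3.0, 6.0]
turn -0.000 dx 0.0002 dy 0.0013 dz 0.0000 j6 1.5 tcp [0.4239 0.0656 0.1313] yaw 0.095 w 0.0155
[ 0.8 -3.   6. ]
wrist_force: [0.2, 0.7, 0.9]
turn 0.001 dx 0.0003 dy -0.0008 dz 0.0000 j6 1.49 tcp [0.424  0.0635 0.1313] yaw 0.096 w 0.0158
[0.2 0.7 0.9]
```

To row units: 0.002 m is 0.08.

```bash
python3 nudge.py '[0, 0, 0.08, 0, 0, 0, 0, 0, 0, 0]'|grep wrist;python3 q.py 0 -1.9 122;python3 nudge.py '[0, 0, 0.08, 0, 0, 0, 0, 0, 0, 0]'|grep wrist;python3 q.py 0 -1.9 122
```

```text
wrist_force: [-1.4, 5.6, 0.7]
turn 0.002 dx 0.0005 dy -0.0009 dz 0.0000 j6 1.49 tcp [0.4239 0.0634 0.1313] yaw 0.097 w 0.0158
[-1.4  5.6  0.7]
wrist_force: [-2.1, 11.3, 2.2]
turn 0.003 dx 0.0005 dy -0.0010 dz 0.0002 j6 1.48 tcp [0.4238 0.0633 0.1315] yaw 0.098 w 0.0156
[-2.1 11.3  2.2]
```

At the stop (force rises, no motion). Relax, release, retreat and look.

```bash
python3 nudge.py '[0, 0, -0.12, 0, 0, 0, 0, 0, 0, 0, 0.04, 0, 0, 0, 0, 0.04, 0, 0, 0, 0, 0.04, 0, 0, 0, 0, 0.04, 0, 0, 0, 0, 0.04, 0, 0, -0.8, 0, 0.05, 0, 0, -1.6, 0, 0.05, 0, 0, -1.6, 0, 0.05, 0, -1.6, 0, 0, 0.05, 0, -1.6, 0, 0, 0.05, 0, -1.6, 0, 0, 0.05, 0, -1.6, 0, 0, 0.05, 0, -1.6, 0, 0, 0.05, 0, -1.6, 0, 0, 0.05, 0, 0, 0, 0]'|grep -E "time|wrist";python3 - <<'E'
from h import *
S=cams();s,t=S["scene"],S["top"]
cv2.imwrite("pics/g10.png",np.hstack([cv2.resize(s["color"][155:350,205:370],(381,450),interpolation=cv2.INTER_CUBIC),cv2.resize(t["color"][130:260,240:360],(415,450),interpolation=cv2.INTER_CUBIC)]))
E
```

```text
time: 43.68
wrist_force: [0.3, 0.3, -0.0]
```

View pics/g10.png

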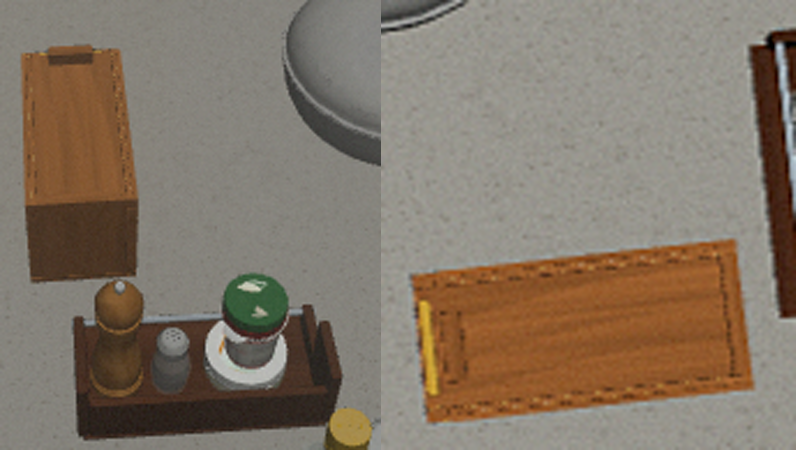

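The picture shows the lid home, the brass ridge up behind its rear edge (420–435, 300–395) and the tub stack standing in the rack (250, 330).

```bash
python3 -c "
from bench import robot
print(robot.close_job())"
```

```text
the job is handed in; nothing more can be done
None
```

The job is handed in: all four jars stand upright in the chest's wells, one to a well. The lid is fully home with the ridge up behind it, and the tubs are still stacked in the rack. The hand-in gave no verdict.

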